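# Unclamp the angle bracket and lay it out in the tray

### The job

Free the aluminium angle bracket from the small clamp jig: flip the clamp's handle over, so that the hold-down arm swings up past upright and stays open. Only then lift the bracket out and set it down, without dropping it, standing on its base in the shallow metal tray.

Things in the scene. Friction and masses are not known exactly. Their poses are not given: they have to be found in the camera images.
- clamp_jig: Small clamp jig fixed to the bench (not the large jig with a red lever at the left): white plate 150 (x) x 100 x 12 mm. Origin: centre of its underside; x points from clamp to bracket, z up. The bracket lies in a nest on the plate between stops 6 mm high, 2 mm play. Lever hinge pin: parallel to y at x -50, z 52 mm, between cheeks 28 mm wide, tops at z 64 mm. Hold-down arm 56 mm long, 12 mm wide.
- clamp_grip (a point): Middle of the clamp handle's black rubber grip, 66 mm from the hinge pin: round bar, 18 mm diameter, from 36 to 97 mm from the pin. Arm and handle are one rigid lever, handle 75 degrees above the arm. Clamped, the handle stands up leaning 15 degrees toward the bracket: this point is at x -33, y 0, z 116 mm of the jig, the handle's top at z 146 mm.
- clamp (a joint): Angle of the lever in rad: 0 clamped (arm level, foot on the bracket's base), 1.57 arm upright, 1.75 fully open (stop; handle then almost level, pointing to the jig's -x). Opens as the handle goes over toward the jig's -x, away from the bracket. Light, under 5 N at the grip; let go below about 0.6 it falls shut, beyond about 0.9 it falls open by itself and stays.
- bracket: Plain aluminium L-shaped bracket, 0.11 to 0.23 kg. Origin: centre of its base's underside; z up. Base 60 (x) x 44 (y) x 10 mm; a leg 14 mm thick, 44 mm wide stands on the +x end (x 16 to 30 mm), top 62 mm above the underside. In the jig its axes are the jig's, its origin at x 12, y 0, z 12 mm of the jig. Pinch the leg across its thickness or width.
- tray: Shallow open sheet-metal tray fixed to the bench, 170 (x) x 130 (y) x 18 mm, walls and floor 3 mm, empty. Origin: centre of its underside; z up.
There are look-alikes about, which are no part of the job. What is shaped like the bracket but green is not meant.

How it is judged:
On the way, in this order (a step that is already met when the one before it is completed fails the run):
1. the clamp is open: the arm past upright, the bracket still in its nest (value of joint clamp above 1.58 rad and z of bracket in the frame of clamp_jig below 0.022 m and horizontal distance between bracket and clamp_jig below 0.025 m), for 0.2 s.
2. the bracket is lifted out of the nest (z of bracket in the frame of clamp_jig above 0.03 m), for 0.1 s.
At the end, for the whole second after the job is handed in: The clamp is still open past upright (over 1.58 rad), and the bracket stands at rest on its base, flat on the tray's floor (origin within 60 mm in x and 45 mm in y of the tray's centre, under 8 mm above the tray's underside, tilt under 0.1 rad) (value of joint clamp above 1.58 rad and x of bracket in the frame of tray between -0.06 and 0.06 m and y of bracket in the frame of tray between -0.045 and 0.045 m and z of bracket in the frame of tray below 0.008 m and angle between bracket's own z axis and vertical below 0.1 rad and linear speed of bracket below 0.02 m/s); the robot touches nothing.
It fails at once if the bracket is forced up while the clamp is not open (z of bracket in the frame of clamp_jig above 0.022 m and value of joint clamp below 1.2 rad).
It fails at once if the bracket is dropped (falls freely by more than about 25 mm) (linear speed of bracket above 0.7 m/s and contact force between bracket and the fingers below 0.05 N).
It also fails if it takes over 51 s, if anything falls off the work surface, if the arm or the gripper's body presses on something with over 40 N, if the wrist force passes 120 N, or if a joint passes its speed limit or range.

### The arm

A 6-joint arm with a two-finger parallel gripper is mounted at the origin on a cart in front of the work surface, level with it; the furniture and walls round the work are solid. World frame = base frame: x ahead of the robot, y to its left, z up, the work surface at z = 0. Lengths are in m, angles in rad, forces in N, time in s.
With the tool pointing down it reaches from about 0.25 to 0.775 m from the base axis. Payload 4 kg.
Tool frame: the origin (TCP) lies at the very end of the fingers, on their centre line; the grasp point (between the pads) lies 19 mm behind it; z points along the fingers, y is the line along which they close (so a half turn about z gives the same grasp; the last joint's range is limited). The gripper opens to 94 mm and grips with 3 to 60 N. Pads are 16 mm wide; open, the fingers measure 119 mm over their backs; the gripper's body (75 mm by 177 mm) begins 78 mm behind the grasp point.
Start: joints at [1.012, 0.087, 1.371, -0, 1.684, -0.103], TCP at [0.242, 0.494, 0.206] pointing down, gripper open.
Joint ranges: [-3.1, 3.1], [-0.76, 2.03], [0.27, 2.55], [-1.08, 4.22], [0.17, 2.65], [-2.57, 2.57]. Speed limits (rad/s): [2.79, 2.79, 3.14, 3.14, 3.14, 3.14].

### API

Orientations are given as [roll, pitch, yaw] about the fixed x, y, z axes, in that order (R = Rz(yaw) Ry(pitch) Rx(roll)).
In Python, from bench import robot, vision gives the robot as it stands.
- The arm moves only by the shell command python3 -m crank 'ROWS'. ROWS is JSON, a list of rows, each a list of 3 entries, a list of its own where there are three numbers: the closure, from 0 (fully open) to 1 (shut), then the shift along the tool's x, y, z in m, then the turn, a rotation vector about the tool's x, y, z in degrees. A call has 1 to 8 rows; each row shifts and turns the commanded pose from where the row before left it, along the tool's axes as they then stand; what a row does not reach is not made up. A row lasts 1/10 s, in which the tool goes at most 50 mm and 8.59 degrees, less where a joint would pass 70% of its speed; a pose out of reach is approached as far as the arm can. A call with a gripper value outside its range is refused whole. The fingers move at their own pace and stop on an object; the grip force is fixed at half the most. Time passes only in rows, so rows that do not move let the fingers close. It gives the time, the measured TCP pose, the force, the opening and the grip force at its end, in the units of the state.
- robot.get_obs(): the state, without advancing time (a new reading comes with each control period).
- vision.snapshot(name): name is "scene" or "top" or "wrist"; returns a dict with "color" (480x640x3 uint8, red, green, blue), "z_map" (480x640 float32, m along the optical axis (not along the pixel's ray), 0 where there is no reading), "fx", "fy", "cx", "cy" (pixels), "R" (3x3) and "t" (3): a world point X has camera coordinates R X + t. Camera axes: x right, y down, z forward; pixel columns grow to the right and rows downward; lengths in m; the calibration is good to about 2 mm. A picture is of the moment at which its call begins.
- robot.close_job(): hands the job in; it is judged then, once.
The state is a dict: "time": time; "joint_positions": joint angles; "qvel": joint speeds; "joint_torque": joint torques, N m; "tool_pos": TCP position; "ee_rot": TCP orientation; "wrist_force": force on the tool from outside, world axes, zero at the start; "wrist_torque": the same for the moment, N m; "width": finger opening in m; "finger_force": force on a finger pad.
Only numpy, scipy, OpenCV 4.12 (cv2) and the standard library are available. Lean on these libraries where they do the work, as an engineer would, in place of code of your own. Each camera call takes 0.05 s, during which the arm holds its last target. There are 200 camera calls.

## Working session

There is one attempt and no reset: what is moved stays moved. The work goes in short steps, Python scripts to look and compute and a shell command to move; the robot and the scene stay as the last step left them, time stands still between calls to the robot, and variables do not carry over. Pictures are saved under pics/ and viewed, at most 10 in all, crops included, and the job is handed in when it is done.

```bash
mkdir -p pics; ls
cat > h.py <<'E'
from bench import robot, vision
import numpy as np, cv2
def snap(n):
    s=vision.snapshot(n); cv2.imwrite(f'pics/{n}_{robot.get_obs()["time"]:.2f}.png',s['color'][:,:,::-1]); return s
def cloud(s):
    z=s['z_map'];v,u=np.mgrid[:480,:640]
    c=np.stack([(u-s['cx'])/s['fx']*z,(v-s['cy'])/s['fy']*z,z],-1)
    w=(c-np.array(s['t']))@np.array(s['R']); w[z==0]=np.nan; return w
E
python3 - <<'E'
from h import *
for n in ['scene','top']:
    s=snap(n); np.save(n+'.npy',cloud(s)); print(n,s['fx'],-np.array(s['R']).T@s['t'])
    np.save(n+'c.npy',s['color'])
o=robot.get_obs();print(o['time'],o['tool_pos'],o['ee_rot'],o['width'])
E
ls pics
```

```text
pics
scene 608.5163049999036 [0.03637556 1.16314153 0.62218203]
top 586.577530027025 [0.25680315 0.34325628 1.16809533]
0.1 [0.24185624 0.49343871 0.20442264] [-3.13963722e+00 -1.76605917e-04  2.68576207e+00] 0.0939770536005082
scene_0.05.png
top_0.10.png
```

View pics/top_0.10.png

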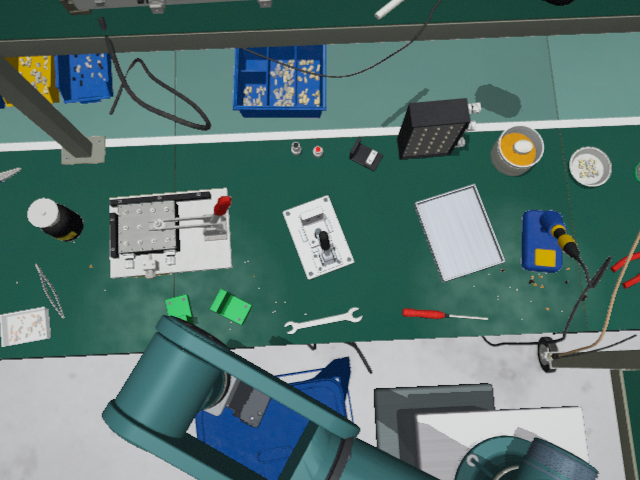

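View pics/scene_0.05.png

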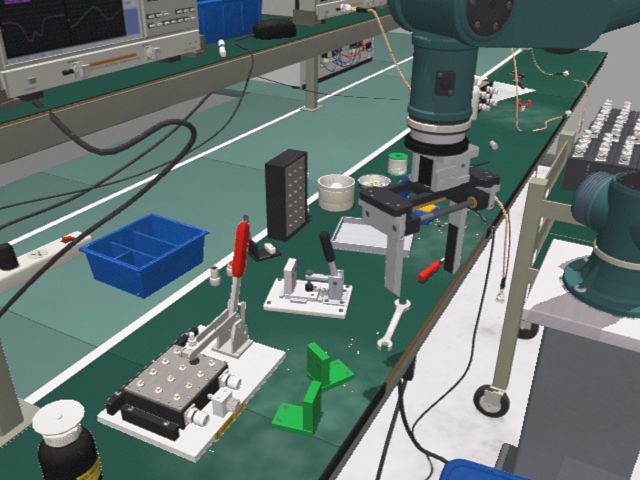

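Candidates: small jig with the aluminium bracket at top (318,237), the large jig with red lever at (170,232) (no), and green brackets at (178,307) and (231,306) (no). The tray is at (460,232), while a white part box at (25,327) is not the tray.

Run:
```python
from h import *
w=np.load('top.npy');c=np.load('topc.npy')
def rect(u0,u1,v0,v1,zl,zh):
    m=np.zeros((480,640),bool);m[v0:v1,u0:u1]=1
    m&=(w[...,2]>zl)&(w[...,2]<zh)
    p=w[m]; 
    r=cv2.minAreaRect((p[:,:2]*1000).astype(np.float32)); print(r,np.median(p[:,2]),len(p)); return r
rect(275,362,190,285,.006,.018)
rect(405,512,178,288,.008,.03)
rect(405,512,178,288,-.002,.03)
# high points in jig
m=np.zeros((480,640),bool);m[190:285,275:362]=1
for zl,zh in [(.06,.08),(.1,.16),(.045,.068),(.03,.045)]:
    p=w[m&(w[...,2]>zl)&(w[...,2]<zh)];print(zl,zh,len(p),p.mean(0) if len(p) else '')
print(w[220,610],w[35,300],w[15,300],w[100,435])
im=cv2.resize(c[185:290,265:515],None,fx=3.2,fy=3.2,interpolation=cv2.INTER_CUBIC)
cv2.imwrite('pics/crop1.png',im[:,:,::-1])
```

```text
((502.0810546875, 330.5146179199219), (170.14598083496094, 189.03607177734375), 86.5823974609375) 0.012006379607635221 2421
((500.9112854003906, 33.66516876220703), (170.73194885253906, 160.52549743652344), 15.294635772705078) 0.015726505183378797 760
((501.1018371582031, 44.18885803222656), (223.83926391601562, 233.417724609375), 86.21327209472656) 0.0018107233574815923 10296
0.06 0.08 313 [0.50662844 0.33426912 0.06939152]
0.1 0.16 167 [0.4692578  0.32248526 0.130184  ]
0.045 0.068 260 [0.47940781 0.32624162 0.05882873]
0.03 0.045 57 [0.50910447 0.33664239 0.03717104]
[ 0.51157783 -0.26914132 -0.00246895] [0.72890866 0.34884376 0.37994081] [0.7503497  0.34747372 0.39771921] [0.79002268 0.06897978 0.0015699 ]
```

View pics/crop1.png

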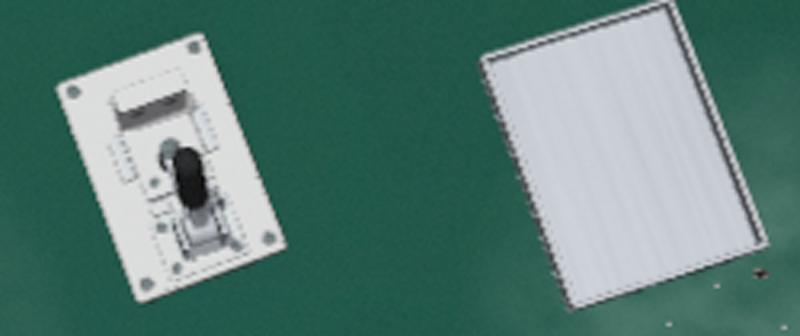

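The crop confirms it: the silver bracket with its leg at crop (150,100), the black grip at (188,175), so jig +x points up-left (yaw ≈ 20°). The tray is empty, centred at crop (625,155).

Run:
```python
from h import *
w=np.load('top.npy');c=np.load('topc.npy')
hsv=cv2.cvtColor(c,cv2.COLOR_RGB2HSV)
def rect(u0,u1,v0,v1,zl,zh):
    m=np.zeros((480,640),np.uint8);m[v0:v1,u0:u1]=1
    m&=((w[...,2]>zl)&(w[...,2]<zh)&(hsv[...,1]<60)&(hsv[...,2]>90)).astype(np.uint8)
    n,l,st,_=cv2.connectedComponentsWithStats(m); k=1+st[1:,4].argmax()
    p=w[l==k]; r=cv2.minAreaRect((p[:,:2]*1000).astype(np.float32)); print(r,np.median(p[:,2]),len(p)); print(cv2.boxPoints(r).round(1).tolist())
rect(275,362,190,285,.006,.018)
rect(405,512,178,288,-.01,.03)
# leg top
m=np.zeros((480,640),bool);m[190:285,275:362]=1
p=w[m&(w[...,2]>.068)&(w[...,2]<.08)&(hsv[...,2]>120)]
r=cv2.minAreaRect((p[:,:2]*1000).astype(np.float32));print('leg',r,p.mean(0),len(p))
p=w[m&(w[...,2]>.075)&(hsv[...,2]<80)]
print('grip',p.mean(0),p[p[:,2].argmax()],len(p))
```

```text
((501.5170593261719, 332.1283874511719), (150.16058349609375, 100.21116638183594), 18.32495880126953) 0.012004854443214431 2387
[[414.5, 356.1000061035156], [446.0, 261.0], [588.5, 308.20001220703125], [557.0, 403.29998779296875]]
((500.6473083496094, 45.03822326660156), (175.7918701171875, 138.9766082763672), 15.328076362609863) 0.0031393142119104274 5449
[[397.5, 88.80000305175781], [434.20001220703125, -45.20000076293945], [603.7999877929688, 1.2999999523162842], [567.0, 135.3000030517578]]
leg ((497.6689453125, 330.197021484375), (93.99432373046875, 43.505638122558594), 19.349273681640625) [0.52809855 0.34119983 0.07364259] 171
grip [0.46824224 0.32310035 0.12870571] [0.47598143 0.3211885  0.14903814] 152
```

Jig at (0.5015, 0.332), yaw 18.3° (rectangle 150.2×100.2, matches). The grip and leg fall where the drawing says they should. Tray centre ≈ (0.501, 0.045). First I turn so tool x = −jig x, then close the fingers as a pusher.

```bash
python3 -m crank '[[1,[0,0,0],[0,0,-7.4]],[1,[0,0,0],[0,0,-7.4]],[1,[0,0,0],[0,0,-7.4]],[1,[0,0,0],[0,0,-7.4]],[1,[0,0,0],[0,0,-7.4]],[1,[0,0,0],[0,0,-7.4]],[1,[0,0,0],[0,0,0]],[1,[0,0,0],[0,0,0]]]'
cat >> h.py <<'E'
from scipy.spatial.transform import Rotation as Ro
J=np.array([.5015,.332,0]);JR=Ro.from_euler('z',18.3,degrees=True)
def go(target,yawdeg=None):
    o=robot.get_obs();R=Ro.from_euler('xyz',o['ee_rot'])
    print('t',o['time'],'jig',(JR.inv().apply(o['tool_pos']-J)*1000).round(1),'rpy',np.degrees(o['ee_rot']).round(1),'w',round(o['width'],4),'ff',o['finger_force'],'F',np.round(o['wrist_force'],1))
    print('tool shift mm',(R.inv().apply(np.array(target)-o['tool_pos'])*1000).round(1))
def jig(x,y,z): return J+JR.apply([x,y,z])
E
python3 -c "
from h import *
go(jig(.008,0,.2));go(jig(.008,0,.115))"
```

```text
time: 0.9
tool_pos: [0.242, 0.4937, 0.205]
ee_rot: [-3.141, -0.001, -2.825]
wrist_force: [-0.4, 0.5, 0.4]
width: 0.0336
finger_force: 0.0
t 0.9 jig [-195.6  235.   205. ] rpy [-180.    -0.  -161.9] w 0.0336 ff 0.0 F [-0.4  0.5  0.4]
tool shift mm [-204.3 -234.4    5. ]
t 0.9 jig [-195.6  235.   205. ] rpy [-180.    -0.  -161.9] w 0.0336 ff 0.0 F [-0.4  0.5  0.4]
tool shift mm [-204.3 -234.3   90. ]
```

```bash
python3 -m crank '[[1,[-0.029,-0.0335,0],[0,0,0]],[1,[-0.029,-0.0335,0],[0,0,0]],[1,[-0.029,-0.0335,0],[0,0,0]],[1,[-0.029,-0.0335,0],[0,0,0]],[1,[-0.029,-0.0335,0],[0,0,0]],[1,[-0.029,-0.0335,0],[0,0,0]],[1,[-0.029,-0.0335,0],[0,0,0]],[1,[0,0,0],[0,0,0]]]'
python3 -c "
from h import *
s=snap('wrist');go(jig(.008,0,.115));print(robot.get_obs()['time'])";ls pics
```

```text
time: 1.7
tool_pos: [0.5124, 0.3313, 0.2042]
ee_rot: [-3.139, -0.0, -2.831]
wrist_force: [0.3, 0.5, 0.0]
width: 0.0003
finger_force: 0.0
t 1.75 jig [  8.5  -1.7 204.4] rpy [-1.800e+02 -1.000e-01 -1.621e+02] w 0.0005 ff 0.0 F [-1.2  0.7  0.4]
tool shift mm [ 0.3  1.7 89.4]
1.75
crop1.png
scene_0.05.png
top_0.10.png
wrist_1.75.png
```

View pics/wrist_1.75.png

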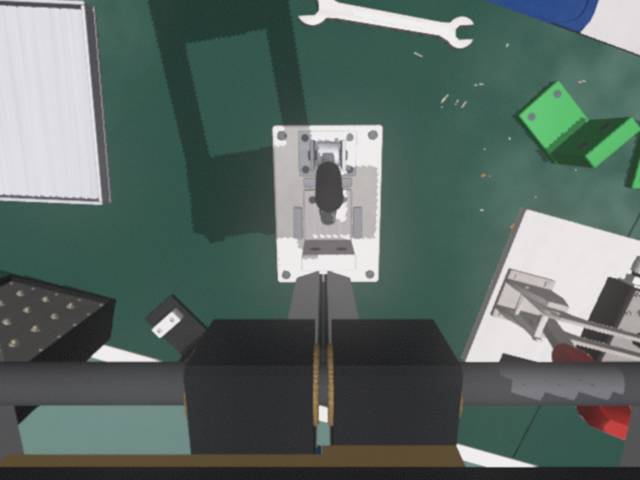

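The wrist view shows the jig centred at (328,203), the black grip at (328,187) in line with the closed fingers. I go down beside the handle and push it over.

```bash
python3 -m crank '[[1,[0,0.0015,0.033],[0,0,0]],[1,[0,0,0.033],[0,0,0]],[1,[0,0,0.028],[0,0,0]],[1,[0,0,0],[0,0,0]],[1,[0.015,0,0],[0,0,0]],[1,[0.015,0,0],[0,0,0]]]'
python3 -m crank '[[1,[0.015,0,0],[0,0,0]],[1,[0.015,0,0],[0,0,0]],[1,[0.015,0,0],[0,0,0]],[1,[0.015,0,0],[0,0,0]],[1,[0.012,0,0],[0,0,0]],[1,[0,0,0],[0,0,0]]]'
python3 -c "
from h import *
go(jig(-.1,0,.11))"
```

```text
time: 2.35
tool_pos: [0.4797, 0.3282, 0.1136]
ee_rot: [3.141, 0.004, -2.822]
wrist_force: [1.0, -1.0, 1.1]
width: 0.0005
finger_force: 0.6
time: 2.95
tool_pos: [0.4101, 0.3049, 0.1131]
ee_rot: [3.141, 0.002, -2.821]
wrist_force: [-0.3, 0.2, 0.2]
width: 0.0006
finger_force: 0.0
t 2.95 jig [-95.3   2.9 113.1] rpy [ 1.800e+02  1.000e-01 -1.617e+02] w 0.0006 ff 0.0 F [-0.3  0.2  0.2]
tool shift mm [ 4.7 -2.9  3.1]
```

```bash
python3 -m crank '[[0.9,[0,0,-0.04],[0,0,0]],[0.7,[0,0,-0.045],[0,0,0]],[0.3,[-0.043,-0.001,0],[0,0,0]],[0.3,[-0.044,-0.001,0],[0,0,0]],[0.3,[-0.042,-0.001,0],[0,0,0]],[0.3,[0,0,0],[0,0,0]]]'
python3 - <<'E'
from h import *
s=snap('wrist');go(jig(.034,0,.15));w=cloud(s)
q=(w-J)@JR.as_matrix(); np.save('q.npy',q)
# leg top
m=(abs(q[...,2]-.074)<.004)&(abs(q[...,1])<.04)&(q[...,0]>.01)&(q[...,0]<.06)
p=q[m];print(len(p),p.min(0),p.max(0),np.percentile(p,[5,50,95],axis=0))
m=(abs(q[...,2]-.012)<.004)&(abs(q[...,1])<.07)&(abs(q[...,0])<.1)
p=q[m];r=cv2.minAreaRect((p[:,:2]*1000).astype(np.float32));print(r)
m=(q[...,2]>.05)&(abs(q[...,1])<.03)&(q[...,0]<0.0)&(q[...,0]>-.2)&(q[...,2]<.13)
p=q[m];print(len(p),np.percentile(p,[1,50,99],axis=0))
E
ls -t pics|head -1
```

```text
time: 3.55
tool_pos: [0.5384, 0.3425, 0.1929]
ee_rot: [-3.141, -0.003, -2.824]
wrist_force: [-0.6, 0.0, -1.0]
width: 0.0448
finger_force: 0.0
t 3.6 jig [ 36.1  -1.2 193.9] rpy [-180.    -0.2 -161.8] w 0.049 ff 0.0 F [ 0.1  1.  -0.4]
tool shift mm [ 2.   1.3 43.9]
1062 [ 0.03113655 -0.02272106  0.07008585] [0.04568826 0.0213886  0.07600219] [[ 0.03164372 -0.0202576   0.07173878]
 [ 0.03793779 -0.00097606  0.07363872]
 [ 0.04466099  0.01882715  0.07486925]]
((3.3070449829101562, -0.6101760864257812), (100.16337585449219, 149.67608642578125), 89.90190887451172)
3684 [[-0.12396227 -0.01413573  0.05395385]
 [-0.06558063 -0.00066171  0.06478926]
 [-0.02687494  0.01329386  0.11336658]]
wrist_3.60.png
```

View pics/wrist_3.60.png

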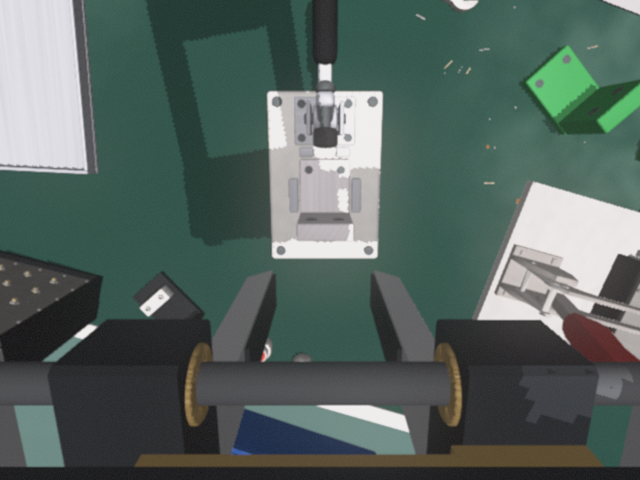

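The clamp is fully open (handle level at (325,30)) and the bracket is still in its nest with its leg at (325,222), straight beneath the fingers. I descend and grip across the width.

```bash
python3 -m crank '[[0.3,[0,0,0.04],[0,0,0]],[0.3,[0,0,0.04],[0,0,0]],[0.3,[0,0,0.035],[0,0,0]],[0.3,[0,0,0.025],[0,0,0]],[0.3,[0,0,0.012],[0,0,0]],[0.3,[0,0,0],[0,0,0]]]'
python3 -m crank '[[1,[0,0,0],[0,0,0]],[1,[0,0,0],[0,0,0]],[1,[0,0,0],[0,0,0]],[1,[0,0,0],[0,0,0]],[1,[0,0,0],[0,0,0]],[1,[0,0,0],[0,0,0]]]'
python3 -c "
from h import *
go(jig(.0375,0,.15))"
```

```text
time: 4.2
tool_pos: [0.5329, 0.3415, 0.0434]
ee_rot: [-3.141, -0.003, -2.822]
wrist_force: [-0.0, -1.2, 0.2]
width: 0.066
finger_force: 0.0
time: 4.8
tool_pos: [0.5356, 0.3427, 0.0466]
ee_rot: [3.141, 0.004, -2.822]
wrist_force: [-0.4, -0.4, 5.7]
width: 0.044
finger_force: 30.0
t 4.8 jig [35.7 -0.6 46.6] rpy [ 180.     0.2 -161.7] w 0.044 ff 29.999924898147583 F [-0.4 -0.4  5.7]
tool shift mm [  -2.1    0.7 -103.4]
```

```bash
python3 -m crank '[[1,[0,0,-0.01],[0,0,0]],[1,[0,0,-0.02],[0,0,0]],[1,[0,0,-0.03],[0,0,0]],[1,[0,0,-0.03],[0,0,0]],[1,[0,0,-0.02],[0,0,0]],[1,[0,0,0],[0,0,0]]]'
python3 - <<'E'
from h import *
go([.520,.0515,.15])
s=snap('wrist');np.save('w.npy',cloud(s)); s=snap('top')
E
ls -t pics|head -2
```

```text
time: 5.4
tool_pos: [0.5362, 0.3427, 0.1586]
ee_rot: [3.141, 0.007, -2.823]
wrist_force: [-0.7, 0.7, -0.3]
width: 0.0436
finger_force: 30.0
t 5.4 jig [ 36.3  -0.7 158.6] rpy [ 179.9    0.4 -161.7] w 0.0436 ff 29.998266398906708 F [-0.7  0.7 -0.3]
tool shift mm [ 106.8 -271.5    7.6]
top_5.50.png
wrist_5.45.png
```

```bash
python3 -c "
import numpy as np
w=np.load('top.npy')
p=w[95:165,395:480].reshape(-1,3);p=p[p[:,2]>.05];print(np.percentile(p,[1,50,99],axis=0))"
python3 -m crank '[[1,[0,-0.03,0],[0,0,0]],[1,[0.01,-0.035,0],[0,0,0]],[1,[0.015,-0.035,0],[0,0,0]],[1,[0.015,-0.035,0],[0,0,0]],[1,[0.015,-0.035,0],[0,0,0]],[1,[0.015,-0.035,0],[0,0,0]],[1,[0.018,-0.035,0],[0,0,0]],[1,[0.018,-0.03,0],[0,0,0]]]'
python3 - <<'E'
from h import *
s=snap('wrist');go([.520,.0515,.15]);w=cloud(s);s=snap('top')
hsv=cv2.cvtColor(s['color'],cv2.COLOR_RGB2HSV)
E
ls -t pics|head -2
```

```text
[[0.66106075 0.02725601 0.05205485]
 [0.67248442 0.10341236 0.16147856]
 [0.71008742 0.15712404 0.17820953]]
time: 6.3
tool_pos: [0.5167, 0.0505, 0.1516]
ee_rot: [3.14, -0.005, -2.823]
wrist_force: [0.0, 0.4, -1.1]
width: 0.0435
finger_force: 30.0
t 6.35 jig [ -76.4 -276.3  151.7] rpy [-179.8   -0.4 -162. ] w 0.0437 ff 29.99717742204666 F [-0.3 -3.3 -2. ]
tool shift mm [-5.9  4.2  1.6]
top_6.40.png
wrist_6.35.png
```

View pics/wrist_6.35.png

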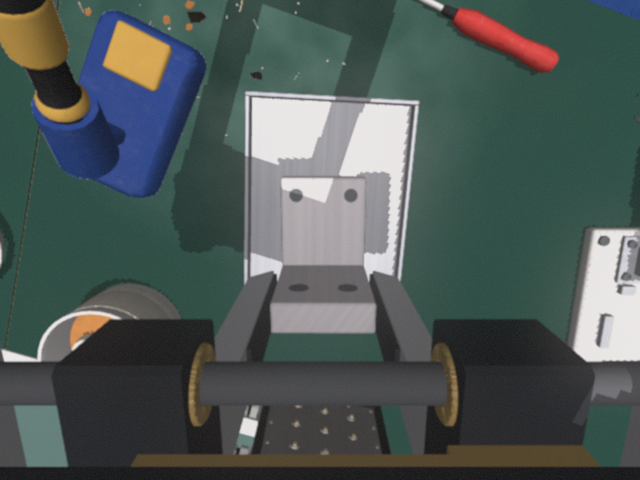

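The bracket hangs upright (base at (322,222)), over the tray whose rim runs from (248,95) to (417,103). It's centred within the tolerance, so I lower it.

```bash
python3 -m crank '[[1,[-0.004,0.003,0.03],[0,0,0]],[1,[0,0,0.03],[0,0,0]],[1,[0,0,0.028],[0,0,0]],[1,[0,0,0.015],[0,0,0]],[1,[0,0,0.008],[0,0,0]],[1,[0,0,0],[0,0,0]],[1,[0,0,0],[0,0,0]]]'
python3 -m crank '[[1,[0,0,0.003],[0,0,0]],[1,[0,0,0],[0,0,0]]]'
python3 -m crank '[[1,[0,0,0.002],[0,0,0]],[1,[0,0,0],[0,0,0]]]'
python3 - <<'E'
from h import *
go([.520,.0515,.036]); snap('wrist'); s=snap('scene')
w=cloud(s); T=w[200:260,325:420].reshape(-1,3)
E
ls -t pics|head -2
```

```text
time: 7.1
tool_pos: [0.5217, 0.0568, 0.0436]
ee_rot: [3.141, 0.0, -2.822]
wrist_force: [-0.9, -0.1, -0.8]
width: 0.0438
finger_force: 30.0
time: 7.3
tool_pos: [0.522, 0.0565, 0.0412]
ee_rot: [-3.141, 0.001, -2.822]
wrist_force: [0.9, 0.2, -1.5]
width: 0.0442
finger_force: 30.0
time: 7.5
tool_pos: [0.5215, 0.0564, 0.0386]
ee_rot: [-3.142, 0.0, -2.823]
wrist_force: [-0.1, 0.3, -1.5]
width: 0.0441
finger_force: 30.0
t 7.5 jig [ -67.5 -267.9   38.6] rpy [-180.     0.  -161.7] w 0.0441 ff 29.998181462287903 F [-0.1  0.3 -1.5]
tool shift mm [ 3.  -4.2  2.6]
scene_7.60.png
wrist_7.55.png
```

No contact yet, so I creep on until the force turns upward.

```bash
python3 -m crank '[[1,[0,0,0.002],[0,0,0]],[1,[0,0,0],[0,0,0]]]'
python3 -m crank '[[1,[0,0,0.0015],[0,0,0]],[1,[0,0,0],[0,0,0]]]'
```

```text
time: 7.8
tool_pos: [0.5219, 0.0564, 0.0376]
ee_rot: [-3.141, 0.001, -2.822]
wrist_force: [-1.1, 0.5, 4.1]
width: 0.0435
finger_force: 30.0
time: 8.0
tool_pos: [0.522, 0.0564, 0.0376]
ee_rot: [-3.141, 0.001, -2.822]
wrist_force: [-4.5, -0.5, 10.8]
width: 0.0436
finger_force: 30.0
```

```bash
python3 -m crank '[[0.3,[0,0,0],[0,0,0]],[0.3,[0,0,0],[0,0,0]],[0.3,[0,0,0],[0,0,0]],[0.3,[0,0,0],[0,0,0]]]'
python3 -m crank '[[0.3,[0,0,-0.015],[0,0,0]],[0.3,[0,0,-0.03],[0,0,0]],[0.3,[0,0,-0.04],[0,0,0]],[0.3,[0,0,-0.04],[0,0,0]],[0.3,[0,0,0],[0,0,0]]]'
python3 -c "
from h import *
s=snap('wrist');w=cloud(s);o=robot.get_obs();print(o['time'])
m=(abs(w[...,0]-.5)<.05)&(abs(w[...,1]-.05)<.04)
for a,b in [(.055,.075),(.009,.018),(-.005,.006)]:
    p=w[m&(w[...,2]>a)&(w[...,2]<b)];print(len(p),np.median(p,0),p[:,2].std())
s=snap('scene')
im=cv2.resize(s['color'][200:320,240:440],None,fx=4,fy=4);cv2.imwrite('pics/fin.png',im[:,:,::-1])"; ls -t pics|head -3
```

```text
time: 8.4
tool_pos: [0.5213, 0.0564, 0.0345]
ee_rot: [3.141, -0.001, -2.823]
wrist_force: [0.1, 0.9, -0.4]
width: 0.066
finger_force: 0.0
time: 8.9
tool_pos: [0.5252, 0.0564, 0.1669]
ee_rot: [-3.138, 0.012, -2.822]
wrist_force: [1.2, -0.1, 0.4]
width: 0.0657
finger_force: 0.0
8.95
1248 [0.52322492 0.05644769 0.0645621 ] 0.0021312646794569615
2965 [0.4958794  0.04769418 0.01280858] 0.000860165947486511
6115 [0.47925439 0.04063145 0.00279833] 0.0007574288330131639
fin.png
scene_9.00.png
wrist_8.95.png
```

View pics/fin.png

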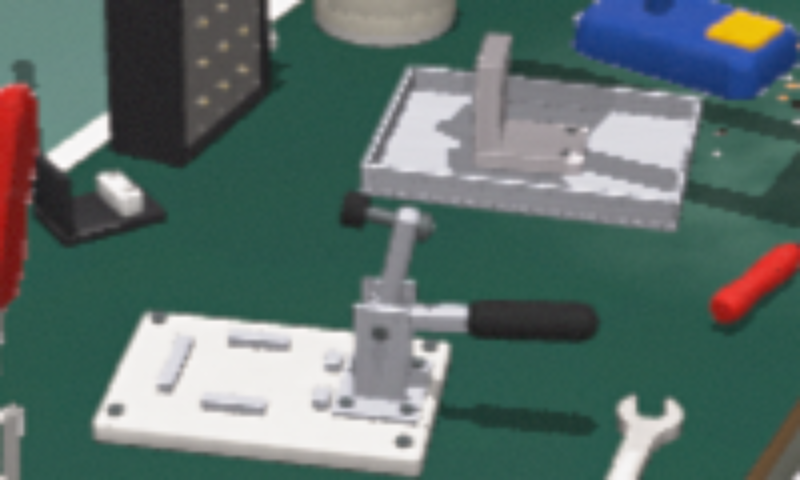

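The bracket stands flat on its base in the tray (crop (520,140); base top at 12.8 mm, leg top at 64.6 mm). The clamp is open with its handle level at (530,320), and the gripper is clear.

```bash
python3 -c "
from h import *
print(robot.close_job())"
```

```text
the job is handed in; nothing more can be done
None
```

The clamp is flipped fully open, the bracket stands flat on its base in the tray with the gripper clear, and the job was handed in at about 9 s; no verdict came back.

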